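# Zero the bench scale through its shuttered tare well

### The arm

A 6-joint arm with a two-finger parallel gripper is mounted at the origin on the work surface. World frame = base frame: x ahead of the robot, y to its left, z up, the work surface at z = 0. Lengths are in m, angles in degrees, forces in N, time in s.
With the tool pointing down it reaches from about 0.35 to 0.725 m from the base axis. Payload 6 kg.
Tool frame: the origin (TCP) lies on the mounting face of the last link; the fingertips stand 173 mm ahead of it and the grasp point (between the pads) lies 155 mm ahead of it; z points along the fingers, y is the line along which they close (so a half turn about z gives the same grasp; the last joint's range is limited). The gripper opens to 85 mm and grips with 20 to 120 N. Pads are 22 mm wide; open, the fingers measure 114 mm over their backs; the gripper's body (76 mm by 85 mm) begins 54 mm behind the grasp point. The pads swing forward as they close: fully open they stand 13 mm farther back than shut.
Start: joints at [84.322, 2.303, 4.859, 0, -92.561, -19.12], TCP at [0.252, 0.545, 0.405] pointing down, gripper open.
Joint ranges: [-146.85, 146.85], [-73.84, 115.35], [-62.03, 85.46], [-188.31, 113.3], [-161.28, -10.13], [-171.36, 171.36]. Speed limits (degrees/s): [147.25, 147.25, 172.46, 180, 180, 180].

### API

Orientations are given as a 3x3 rotation matrix whose columns are the frame's x, y, z axes.
In Python, from station import bot gives the robot as it stands.
- The arm moves only by the tool apply_moves, never from a script. Its argument "deltas" is a list of rows, each a list of 5 numbers: the shift along the tool's x, y, z in m, then the turn about the tool's z in degrees, then the closure, from -1 (fully open) to 1 (shut). A call has 1 to 20 rows; each row is the pose to reach, as a shift and turn from the pose commanded when the call began, along the tool's axes at that moment; what a row does not reach only later rows make up. A row lasts 1/12 s, in which the tool goes at most 41.7 mm and 7.16 degrees, less where a joint would pass 70% of its speed; a pose out of reach is approached as far as the arm can. A call with a gripper value outside its range is refused whole. The fingers move at their own pace and stop on an object; "grip_force" is the grip in N (left out, the last holds). Time passes only in rows, so rows that repeat a pose let the fingers close. It gives the time, the measured TCP pose, the force, the opening and the grip force at its end, in the units of the state.
- bot.get_state(): the state, without advancing time (a new reading comes with each control period).
- bot.grab_frame(name): name is "side" or "top" or "wrist"; returns a dict with "img" (400x640x3 uint8, red, green, blue), "z_map" (400x640 float32, m along the optical axis (not along the pixel's ray), 0 where there is no reading), "camera_matrix" (3x3 intrinsics, pixels), "R" (3x3) and "t" (3): a world point X has camera coordinates R X + t; the wrist camera has in their place "mount" (4x4, takes a point from camera to tool coordinates, whose origin is the TCP and whose axes are the flange's). Camera axes: x right, y down, z forward; pixel columns grow to the right and rows downward; lengths in m; the calibration is good to about 2 mm. A picture is of the moment at which its call begins: read the wrist's pose just before it.
- bot.close_job(): hands the job in; it is judged then, once.
The state is a dict: "t": time; "joints": joint angles; "qvel": joint speeds; "joint_efforts": joint torques, N m; "ee_pos": TCP position; "eef_rot": TCP orientation; "ft_force": force on the tool from outside, world axes, zero at the start; "ft_torque": the same for the moment, N m; "grip_width": finger opening in m; "finger_force": force on a finger pad.
Only numpy, scipy, OpenCV 4.12 (cv2) and the standard library are available. Lean on these libraries where they do the work, as an engineer would, in place of code of your own. Each camera call takes 0.05 s, during which the arm holds its last target. There are 200 camera calls.

### The job

The empty blue tray is waiting on the bench scale of a paper-lantern workshop: zero the scale with its green tare key. With the closed fingertips, push the green shutter fully open by its ridge, reach down into the well and press the sunken green key fully down for about a second, then push the shutter fully closed again and move clear. Grip nothing, push gently, and leave the red shutter with its key, the tray and the things lying around where they are.

Things in the scene. Friction and masses are not known exactly. Their poses are not given: they have to be found in the camera images.
- tare_well (a point): Centre of the mouth of the tare well, at the top face of the white block it is sunk in, 74 mm above the bench: a vertical round hole, 50 mm across, 22 mm deep, at first hidden by the green shutter. Axes: y the way the shutter opens, z up, x across it (away from the robot). In this frame the block spans x -42 to 42, y -38 to 98 mm, with 6 mm high rails along y at x = -36 and 36 mm.
- tare_key_top (a point): Centre of the top face of the green tare key, a 28 mm round push button standing in the middle of the well; unpressed, its top lies 12 mm below the well's mouth.
- tare_key (a joint): How far the tare key is pressed, m: 0 is out, 0.006 fully down (top 18 mm below the mouth). A spring returns it: it starts to move at 1.5 N and reaches the bottom at 5 N.
- tare_ridge (a point): Top centre of the ridge on the green shutter, a plate 62 x 60 mm, its top 4.5 mm above the well's mouth. The ridge, along the plate's -y edge, is 50 mm long (x), 8 mm thick (y) and 16 mm high above the plate. Shut it lies at y = -26 mm from the well's centre, open at +40 mm. Open: push its -y face towards +y; close: push its +y face towards -y. Axes as tare_well.
- tare_shutter (a joint): Opening of the green shutter, m: 0 shut, 0.066 fully open (a firm stop at each end). It starts between 0 and 0.015, stays where it is left and takes 1.5 N to slide.
- power_well (a point): Centre of the mouth of the power well, in an equal block beside the first (well centres 142 mm apart along y, same axes), under the red shutter: leave it alone. The two blocks may have changed places.
- power_shutter (a joint): Opening of the red shutter, m: 0 shut, as at the start. It must stay shut.
- power_key (a joint): How far the red power key under the red shutter is pressed, m: 0 out. It must not be pressed.
- scale: Grey bench scale, fixed, 400 x 300 mm. Origin on the bench midway between the two blocks and on the line through their centres; x runs back to the steel platter (200 x 260 mm, top 58 mm above the bench, centre at x = 175 mm). A display housing (top 55 mm above the bench) lies at x = -80 mm, on the robot's side of the blocks.
- tray: Loose empty blue tray, 150 x 210 x 40 mm, on the platter; origin under its centre.
- tape: Loose roll of yellow tape, 96 mm across, 45 mm high, on the bench beside the scale; origin under its centre.
- discs: Loose pile of dark wooden lantern discs, 86 mm across, 52 mm high, on the bench beside the scale; origin under its centre.
- lantern: Loose white paper lantern with dark end rings, an upright cylinder 94 mm across and 210 mm high, on the bench beside the platter; origin under its centre.
Things that resemble listed ones, but are neither listed nor needed, are in the scene too. Several things have the shape of the tape; the one meant has the colours described above. There is more than one size of the lantern; the one meant has the size given above.

How it is judged:
By the outcome, as a careful person would: the job done as asked, in the order asked, and still so for the second after the job is handed in, with the robot touching nothing.
It also fails if it takes over 48 s, if anything falls off the work surface, if the arm or the gripper's body presses on something with over 40 N, if the wrist force passes 120 N, or if a joint passes its speed limit or range.

## Working session

There is one attempt and no reset: what is moved stays moved. The work goes in short steps, Python scripts to look and compute and a tool call to move; the robot and the scene stay as the last step left them, time stands still between calls to the robot, and variables do not carry over. Pictures are saved under pics/ and viewed, at most 10 in all, crops included, and the job is handed in when it is done.

Besides the shell and the picture viewer there is one more tool, called after "Emit:" as name([rows], argument=value, ...), one row to a line, values as JSON. apply_moves: Moves the arm, as the interface text tells. Its arguments: {"type":"object","properties":{"deltas":{"type":"array"},"grip_force":{"type":"number"}},"required":["deltas"]}

```bash
mkdir -p pics; python3 - <<'E'
from station import bot
import cv2,numpy as np
s=bot.get_state();print(s)
for n in("top","side"):
    f=bot.grab_frame(n);np.savez(f"{n}.npz",**{k:v for k,v in f.items() if not isinstance(v,str)})
    cv2.imwrite(f"pics/{n}.png",f["img"][:,:,::-1])
E
```

```text
{'t': 0.0, 'joints': array([ 8.43226134e+01,  2.33891288e+00,  4.80124563e+00, -2.86701861e-02,
       -9.25636443e+01, -1.91181542e+01]), 'qvel': array([ 0.04089221, -0.00060863, -0.01055446, -0.09946442,  0.01182507,
       -0.03253969]), 'joint_efforts': array([-1.17545387e-03, -3.68210292e+01,  3.47422278e+01,  6.93264663e+00,
       -5.36211475e-03, -1.00261644e-05]), 'ee_pos': array([0.2515324 , 0.54469713, 0.40365847]), 'eef_rot': array([[ 9.07819357e-01, -4.19360897e-01, -6.72361468e-04],
       [-4.19361423e-01, -9.07817753e-01, -1.71009926e-03],
       [ 1.06767083e-04,  1.83442367e-03, -9.99998312e-01]]), 'ft_force': array([ 0.13006315, -0.02490582, -0.29068535]), 'ft_torque': array([ 0.02486353,  0.00873733, -0.01536197]), 'finger_force': 0.0, 'grip_width': 0.0854003452610955}
```

View pics/top.png

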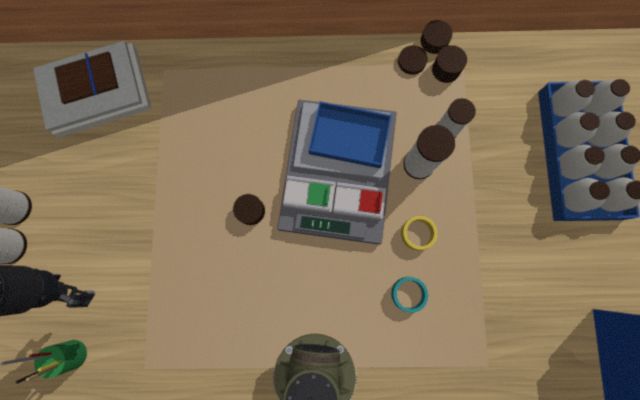

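View pics/side.png

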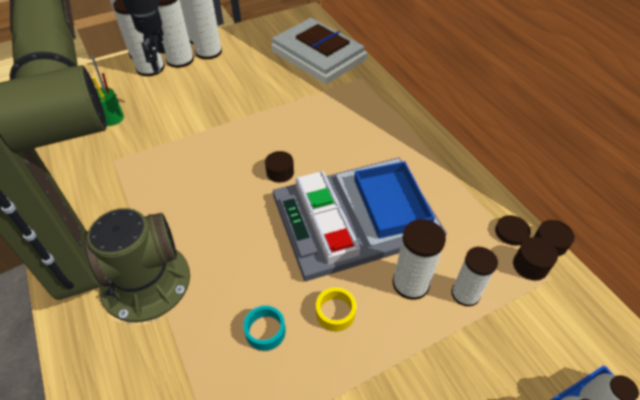

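The top view shows the scale with the green shutter at about (318,194), at the right end of the left block, so it opens to the left (+y). The red shutter is at (370,201). Next I'll measure positions from depth.

```bash
cat > h.py <<'E'
import numpy as np,cv2
def cloud(f):
    K=f["camera_matrix"];z=f["z_map"];v,u=np.mgrid[:400,:640]
    c=np.stack([(u-K[0,2])*z/K[0,0],(v-K[1,2])*z/K[1,1],z],-1)
    if "R" in f: return (c-f["t"])@f["R"]
    return c
def hsv(f): return cv2.cvtColor(np.ascontiguousarray(f["img"]),cv2.COLOR_RGB2HSV)
E
python3 - <<'E'
from h import *
for n in("top","side"):
    f=dict(np.load(n+".npz"));P=cloud(f);H=hsv(f)
    roi=np.zeros((400,640),bool)
    if n=="top": roi[90:250,270:400]=1
    else: roi[150:290,265:450]=1
    g=roi&(abs(H[...,0].astype(int)-62)<18)&(H[...,1]>120)&(H[...,2]>70)
    r=roi&((H[...,0]<8)|(H[...,0]>172))&(H[...,1]>150)
    w=roi&(H[...,1]<40)&(H[...,2]>170)&(abs(P[...,2]-.074)<.006)
    b=roi&(abs(H[...,0].astype(int)-110)<12)&(H[...,1]>120)
    for k,m in dict(g=g,r=r,w=w|((g|r)&(P[...,2]>.068)),tray=b).items():
        Q=P[m]; rc=cv2.minAreaRect((Q[:,:2]*1000).astype(np.float32))
        print(n,k,m.sum(),rc,"z",np.percentile(Q[:,2],[2,25,50,75,98]).round(4))
    Q=P[g];print(Q[Q[:,2]>.088].mean(0), (Q[:,2]>.088).sum())
    Q=P[r];print(Q[Q[:,2]>.088].mean(0), (Q[:,2]>.088).sum())
    print("bench z",np.median(P[...,2][300:330,200:250]))
    cv2.imwrite(f"pics/{n}c.png",cv2.resize(f["img"][165:250,270:400,::-1] if n=="top" else f["img"][150:290,265:450,::-1],None,fx=4 if n=="side" else 6,fy=4 if n=="side" else 6,interpolation=3))
E
```

```text
top g 393 ((398.46588134765625, -17.44382095336914), (58.45469284057617, 248.66831970214844), 89.11248016357422) z [0.075  0.0781 0.0795 0.0814 0.0969]
top r 426 ((381.50982666015625, -124.0969009399414), (62.938720703125, 260.2395324707031), 67.24188232421875) z [0.0749 0.078  0.0796 0.0816 0.0972]
top w 1596 ((394.91961669921875, -45.79052734375), (263.5480041503906, 240.296875), 81.84439086914062) z [0.0709 0.0746 0.0771 0.0796 0.096 ]
top tray 3923 ((507.940673828125, -74.56350708007812), (211.4425811767578, 469.7109375), 76.77191162109375) z [0.0593 0.0625 0.0644 0.068  0.1004]
[ 0.47363712 -0.04211638  0.16721229] 46
[ 0.45880521 -0.1797465   0.13909765] 50
bench z 0.0017991201436429274
side g 421 ((323.499755859375, -376.8896484375), (851.860107421875, 122.15888977050781), 68.7712173461914) z [0.0553 0.077  0.08   0.0828 0.0976]
side r 420 ((314.17822265625, -450.17877197265625), (722.6539306640625, 68.04815673828125), 61.58967971801758) z [0.0756 0.0786 0.0803 0.0835 0.0967]
side w 1972 ((430.4109191894531, -385.02301025390625), (924.4431762695312, 296.9637451171875), 66.87677764892578) z [0.0708 0.0747 0.077  0.0797 0.096 ]
side tray 3724 ((465.3629150390625, -409.52801513671875), (960.8475952148438, 209.47093200683594), 56.412506103515625) z [0.06   0.0636 0.0657 0.0811 0.1012]
[ 0.48068692 -0.05681002  0.10823655] 70
[ 0.4605608  -0.19702604  0.10592722] 81
bench z 0.0022141557142810837
```

View pics/topc.png

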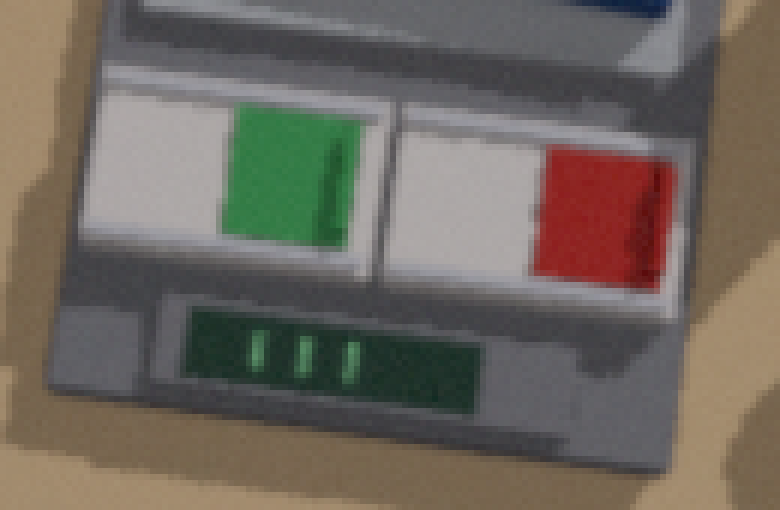

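```bash
cat >> h.py <<'E'
def onplane(f,uv,z,R=None,t=None):
    K=f["camera_matrix"];R=f["R"] if R is None else R;t=f["t"] if t is None else t
    d=np.c_[(uv[:,0]-K[0,2])/K[0,0],(uv[:,1]-K[1,2])/K[1,1],np.ones(len(uv))]@R
    o=-R.T@t
    return o+d*((z-o[2])/d[:,2])[:,None]
def big(m):
    n,l,s,c=cv2.connectedComponentsWithStats(m.astype(np.uint8));return l==1+s[1:,4].argmax()
E
python3 - <<'E'
from h import *
for n in("top","side"):
    f=dict(np.load(n+".npz"));P=cloud(f);H=hsv(f)
    roi=np.zeros((400,640),bool)
    if n=="top": roi[90:250,270:400]=1
    else: roi[150:290,265:450]=1
    g=big(roi&(abs(H[...,0].astype(int)-62)<18)&(H[...,1]>120)&(H[...,2]>70))
    r=big(roi&((H[...,0]<8)|(H[...,0]>172))&(H[...,1]>150))
    for k,m in dict(g=g,r=r).items():
        v,u=np.nonzero(m);Q=onplane(f,np.c_[u,v],.0785)
        print(n,k,m.sum(),cv2.minAreaRect((Q[:,:2]*1000).astype(np.float32)),Q.mean(0))
        D=P[m];D=D[(D[:,2]>.09)&(D[:,2]<.099)];print("ridge",np.median(D,0),len(D))
        D=P[m];D=D[(D[:,2]>.075)&(D[:,2]<.083)];print("plate",np.median(D,0),len(D))
E
```

```text
top g 393 ((491.85089111328125, -17.543827056884766), (55.033973693847656, 57.39690399169922), 81.18030548095703) [ 0.4918151  -0.01791774  0.0785    ]
ridge [ 0.4881657  -0.04246504  0.09450007] 41
plate [ 0.49190733 -0.01475499  0.07913781] 328
top r 426 ((470.15350341796875, -162.529052734375), (57.52201843261719, 57.85481643676758), 80.93522644042969) [ 0.47013859 -0.16245426  0.0785    ]
ridge [ 0.466668   -0.18513013  0.09473408] 45
plate [ 0.47222033 -0.15921795  0.07908633] 351
side g 337 ((492.72711181640625, -18.766618728637695), (54.216102600097656, 59.12974548339844), 81.60783386230469) [ 0.49266397 -0.01896515  0.0785    ]
ridge [ 0.48615939 -0.04683521  0.0949478 ] 60
plate [ 0.49235722 -0.01249785  0.07978779] 235
side r 420 ((470.88714599609375, -162.8115234375), (55.4716682434082, 58.89110565185547), 81.4759292602539) [ 0.47073403 -0.16278257  0.0785    ]
ridge [ 0.465465   -0.18969497  0.09458719] 70
plate [ 0.47019612 -0.15751105  0.07930687] 302
```

Emit:
apply_moves([
  [0.015,0.014,0,2,1],
  [0.045,0.041,0.005,7,1],
  [0.453,0.413,0.05,73.8,1],
  [0.453,0.413,0.05,73.8,1],
  [0.453,0.413,0.05,73.8,1],
  [0.453,0.413,0.05,73.8,1],
  [0.453,0.413,0.05,73.8,1],
  [0.453,0.413,0.05,73.8,1],
  [0.453,0.413,0.05,73.8,1],
  [0.453,0.413,0.05,73.8,1],
  [0.453,0.413,0.05,73.8,1],
  [0.453,0.413,0.05,73.8,1],
  [0.453,0.413,0.05,73.8,1],
  [0.453,0.413,0.05,73.8,1],
  [0.453,0.413,0.05,73.8,1],
  [0.453,0.413,0.05,73.8,1],
  [0.453,0.413,0.05,73.8,1],
  [0.453,0.413,0.05,73.8,1],
  [0.453,0.413,0.05,73.8,1],
  [0.453,0.413,0.05,73.8,1],
], grip_force=30)

```text
t: 1.77
ee_pos: [0.4894, -0.0193, 0.3548]
eef_rot: [[-0.148, -0.989, 0.0], [-0.989, 0.148, 0.0], [-0.0, -0.0, -1.0]]
ft_force: [0.6, 0.6, 0.4]
grip_width: 0.0002
finger_force: 0.0
```

```bash
python3 - <<'E'
from station import bot
from h import *
s=bot.get_state();print({k:np.round(s[k],4) for k in("t","ee_pos","eef_rot","ft_force","grip_width","joints","qvel")})
f=bot.grab_frame("wrist");np.savez("w1.npz",pos=s["ee_pos"],rot=s["eef_rot"],**f)
print(f["mount"].round(3))
cv2.imwrite("pics/w1.png",f["img"][:,:,::-1])
E
```

```text
{'t': np.float64(1.7667), 'ee_pos': array([ 0.4894, -0.0193,  0.3548]), 'eef_rot': array([[-1.48e-01, -9.89e-01,  2.00e-04],
       [-9.89e-01,  1.48e-01,  2.00e-04],
       [-2.00e-04, -2.00e-04, -1.00e+00]]), 'ft_force': array([0.5704, 0.5923, 0.4197]), 'grip_width': np.float64(0.0002), 'joints': array([ 2.13877e+01, -1.48733e+01, -1.61355e+01, -4.50000e-03,
       -8.87216e+01, -2.98990e+01]), 'qvel': array([ 0.4105, -0.1514,  0.0255,  0.0182,  0.0082,  0.1398])}
[[ 0.    -0.964 -0.265  0.067]
 [ 1.    -0.     0.001  0.001]
 [-0.001 -0.265  0.964  0.03 ]
 [ 0.     0.     0.     1.   ]]
```

View pics/w1.png

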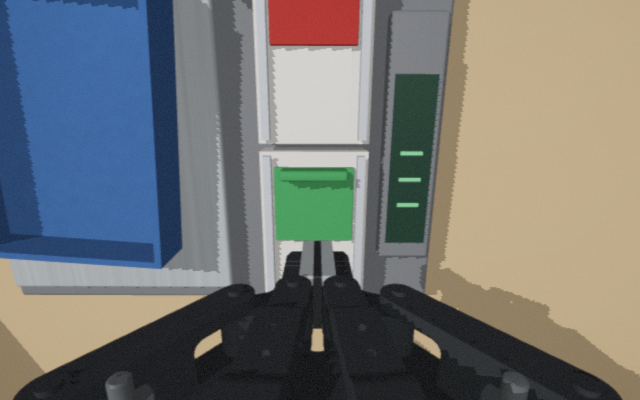

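The wrist view shows the green plate at columns 273-355 and rows 167-240, with its ridge at row 175. The gap between the blocks is at row 147, and the closed fingers are at (318,260).

```bash
cat >> h.py <<'E'
def wristRt(f,pos,rot):
    M=f["mount"];Rwc=rot@M[:3,:3];o=rot@M[:3,3]+pos
    return Rwc.T,-Rwc.T@o
E
python3 - <<'E'
from h import *
f=dict(np.load("w1.npz"));R,t=wristRt(f,f["pos"],f["rot"]);f["R"]=R;f["t"]=t
P=cloud(f);H=hsv(f)
g=big((abs(H[...,0].astype(int)-62)<18)&(H[...,1]>120)&(H[...,2]>70))
yd=np.array([.149,.989]);xd=np.array([.989,-.149])
w0=np.array([.4916,-.0222])
D=P[g];
for lo,hi in((.075,.083),(.09,.1)):
    d=D[(D[:,2]>lo)&(D[:,2]<hi)];q=d[:,:2]-w0
    print("g",len(d),np.median(d,0),"x",np.percentile(q@xd,[1,50,99])*1e3,"y",np.percentile(q@yd,[1,50,99])*1e3)
d=D[(D[:,2]>.075)&(D[:,2]<.083)];print(cv2.minAreaRect((d[:,:2]*1e3).astype(np.float32)))
# gap between blocks: dark row around 147; left/right ends
gap=np.array([[272,149],[360,147]],float)
uv=[]
G=f["img"].sum(-1)
for c in range(276,355,4):
    col=G[138:160,c];uv.append([c,138+col.argmin()])
q=onplane(f,np.array(uv,float),.074)[:,:2]
print("gap y",((q-w0)@yd*1e3).round(1),"slope",np.polyfit(q[:,0],q[:,1],1)[0])
w=(H[...,1]<40)&(G>380);w[160:]=0
for r in(60,90,110,130): 
    c=np.nonzero(w[r,250:380])[0]+250;q=onplane(f,np.array([[c.min(),r],[c.max(),r]],float),.08)[:,:2]-w0;print(r,c.min(),c.max(),q@xd*1e3)
E
```

```text
g 4535 [ 0.49251064 -0.01424089  0.07925841] x [-30.0673741   -0.2514896   28.88515599] y [-23.01504823   8.04702549  33.32591187]
g 794 [ 0.48676234 -0.04350905  0.09482541] x [-25.01201752  -1.88689313  23.30066129] y [-25.381978   -21.90839078 -17.22635855]
((491.6074523925781, -17.73590850830078), (59.12935256958008, 60.41229248046875), 81.45777130126953)
gap y [-40.7 -40.7 -40.7 -40.7 -41.4 -41.4 -40.7 -41.4 -41.4 -41.4 -41.4 -41.4
 -40.7 -40.7 -41.5 -40.7 -40.7 -40.7 -41.5 -40.7] slope -0.14928129384969147
60 250 372 [ 43.61368127 -41.73789188]
90 250 371 [ 44.681748   -41.93814668]
110 250 370 [ 45.42181484 -41.83449186]
130 250 369 [ 46.18555445 -41.72752117]
```

Emit:
apply_moves([
  [0.022,-0.001,0.01,0,1],
  [0.044,-0.002,0.02,0,1],
  [0.0445,-0.0023,0.045,0,1],
  [0.0445,-0.0023,0.07,0,1],
  [0.0445,-0.0023,0.085,0,1],
  [0.0445,-0.0023,0.093,0,1],
  [0.0445,-0.0023,0.097,0,1],
  [0.0445,-0.0023,0.097,0,1],
  [0.0445,-0.0023,0.097,0,1],
])

```text
t: 2.57
ee_pos: [0.4856, -0.0642, 0.259]
eef_rot: [[-0.149, -0.989, 0.002], [-0.989, 0.149, -0.0], [-0.0, -0.002, -1.0]]
ft_force: [-0.3, 0.5, 0.6]
grip_width: -0.0002
finger_force: 0.0
```

```bash
python3 - <<'E'
from station import bot
from h import *
s=bot.get_state();print({k:np.round(s[k],4) for k in("t","ee_pos","ft_force","ft_torque")})
f=bot.grab_frame("wrist")
cv2.imwrite("pics/w2.png",f["img"][:,:,::-1])
E
```

```text
{'t': np.float64(2.5667), 'ee_pos': array([ 0.4856, -0.0642,  0.259 ]), 'ft_force': array([-0.2598,  0.4904,  0.556 ]), 'ft_torque': array([0.0481, 0.024 , 0.0095])}
```

View pics/w2.png

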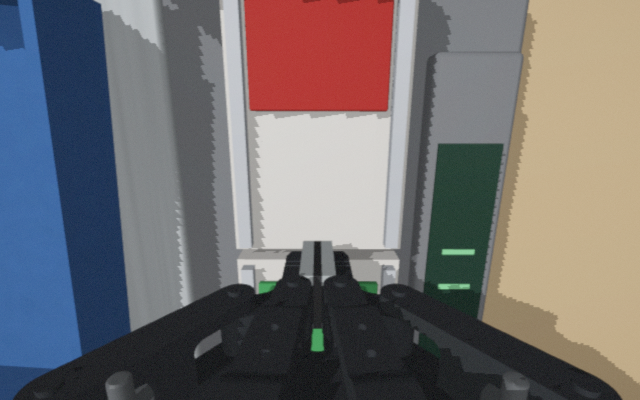

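The fingertips stand at the gap between the blocks, just behind the green ridge at about (318,285). Now I'll push the shutter open.

Emit:
apply_moves([
  [-0.002,0,0.001,0,1],
  [-0.004,0,0.001,0,1],
  [-0.006,0,0.001,0,1],
  [-0.009,0,0.001,0,1],
  [-0.012,0,0.001,0,1],
  [-0.016,0,0.001,0,1],
  [-0.02,0,0.001,0,1],
  [-0.024,0,0.001,0,1],
  [-0.028,0,0.001,0,1],
  [-0.032,0,0.001,0,1],
  [-0.036,0,0.001,0,1],
  [-0.04,0,0.001,0,1],
  [-0.044,0,0.001,0,1],
  [-0.048,0,0.001,0,1],
  [-0.052,0,0.001,0,1],
  [-0.055,0,0.001,0,1],
  [-0.058,0,0.001,0,1],
  [-0.06,0,0.001,0,1],
  [-0.062,0,0.001,0,1],
  [-0.062,0,0.001,0,1],
])

```text
t: 4.28
ee_pos: [0.4945, -0.0029, 0.2565]
eef_rot: [[-0.149, -0.989, -0.0], [-0.989, 0.149, 0.0], [-0.0, 0.0, -1.0]]
ft_force: [0.3, 0.8, -0.6]
grip_width: -0.0002
finger_force: 0.0
```

Emit:
apply_moves([
  [-0.001,0,0,0,1],
  [-0.002,0,0,0,1],
  [-0.003,0,0,0,1],
  [-0.004,0,0,0,1],
  [-0.005,0,0,0,1],
  [-0.006,0,0,0,1],
])

```text
t: 4.78
ee_pos: [0.4953, 0.0027, 0.2565]
eef_rot: [[-0.15, -0.989, -0.001], [-0.989, 0.15, -0.0], [0.0, 0.001, -1.0]]
ft_force: [0.3, -1.5, 0.1]
grip_width: 0.0003
finger_force: 0.8
```

Emit:
apply_moves([
  [-0.0005,0,0,0,1],
  [-0.001,0,0,0,1],
  [-0.0015,0,0,0,1],
  [-0.0015,0,0,0,1],
])

```text
t: 5.12
ee_pos: [0.4955, 0.0041, 0.2565]
eef_rot: [[-0.15, -0.989, -0.001], [-0.989, 0.15, -0.0], [0.001, 0.001, -1.0]]
ft_force: [-0.8, -2.3, -0.8]
grip_width: -0.0001
finger_force: 1.1
```

Emit:
apply_moves([
  [-0.0005,0,0,0,1],
  [-0.001,0,0,0,1],
  [-0.0015,0,0,0,1],
  [-0.0015,0,0,0,1],
])

```text
t: 5.45
ee_pos: [0.4957, 0.0046, 0.2566]
eef_rot: [[-0.15, -0.989, -0.001], [-0.989, 0.15, -0.003], [0.003, 0.001, -1.0]]
ft_force: [-1.7, -7.9, -0.8]
grip_width: -0.0004
finger_force: 3.9
```

Emit:
apply_moves([
  [0.003,0,0,0,1],
  [0.008,0,-0.004,0,1],
  [0.016,0,-0.008,0,1],
  [0.024,0,-0.008,0,1],
  [0.028,0,-0.008,0,1],
  [0.0285,0,-0.008,0,1],
  [0.0285,0,-0.008,0,1],
])

```text
t: 6.03
ee_pos: [0.4915, -0.0229, 0.2647]
eef_rot: [[-0.15, -0.989, 0.0], [-0.989, 0.15, 0.0], [-0.0, -0.0, -1.0]]
ft_force: [-0.2, 0.3, 0.3]
grip_width: 0.0001
finger_force: 0.0
```

```bash
python3 - <<'E'
from station import bot
from h import *
s=bot.get_state();print({k:np.round(s[k],4) for k in("t","ee_pos","ft_force")})
a=bot.grab_frame("wrist")["img"];b=bot.grab_frame("side")["img"]
cv2.imwrite("pics/w3.png",np.hstack([cv2.resize(a[120:330,180:460],(560,420)),cv2.resize(b[150:290,255:335],(240,420))])[:,:,::-1])
E
```

```text
{'t': np.float64(6.0333), 'ee_pos': array([ 0.4915, -0.0229,  0.2647]), 'ft_force': array([-0.1949,  0.3465,  0.2746])}
```

View pics/w3.png

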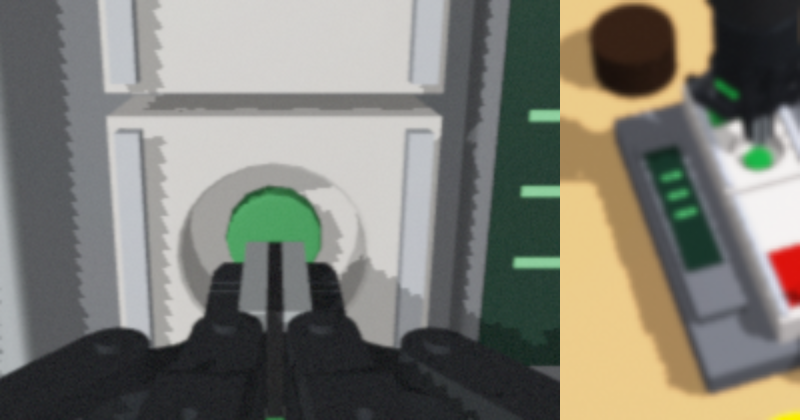

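The well is open. The fingertips are centred over the green key, seen at (275,230) in the crop. Next I'll press it.

Emit:
apply_moves([
  [0,0,0.005,0,1],
  [0,0,0.011,0,1],
  [0,0,0.017,0,1],
  [0,0,0.022,0,1],
  [0,0,0.026,0,1],
  [0,0,0.029,0,1],
  [0,0,0.031,0,1],
  [0,0,0.033,0,1],
  [0,0,0.034,0,1],
  [0,0,0.035,0,1],
  [0,0,0.035,0,1],
])

```text
t: 7.05
ee_pos: [0.4916, -0.0226, 0.23]
eef_rot: [[-0.149, -0.989, -0.0], [-0.989, 0.149, -0.0], [0.0, -0.0, -1.0]]
ft_force: [-3.9, 0.3, 4.8]
grip_width: -0.0001
finger_force: 2.3
```

Emit:
apply_moves([
  [0,0,0.0005,0,1],
  [0,0,0.001,0,1],
  [0,0,0.0015,0,1],
  [0,0,0.002,0,1],
  [0,0,0.002,0,1],
])

```text
t: 7.47
ee_pos: [0.4916, -0.0226, 0.2294]
eef_rot: [[-0.149, -0.989, 0.001], [-0.989, 0.149, -0.001], [0.0, -0.001, -1.0]]
ft_force: [-8.6, 1.1, 12.3]
grip_width: 0.0001
finger_force: 6.3
```

Emit:
apply_moves([
  [0,0,-0.0004,0,1],
  [0,0,-0.0004,0,1],
  [0,0,-0.0004,0,1],
  [0,0,-0.0004,0,1],
  [0,0,-0.0004,0,1],
  [0,0,-0.0004,0,1],
  [0,0,-0.0004,0,1],
  [0,0,-0.0004,0,1],
  [0,0,-0.0004,0,1],
  [0,0,-0.0004,0,1],
])

```text
t: 8.3
ee_pos: [0.4916, -0.0226, 0.2295]
eef_rot: [[-0.149, -0.989, 0.001], [-0.989, 0.149, -0.0], [0.0, -0.001, -1.0]]
ft_force: [-7.6, 1.3, 10.0]
grip_width: 0.0
finger_force: 5.3
```

Emit:
apply_moves([
  [0,0,-0.003,0,1],
  [0,0,-0.01,0,1],
  [0,0,-0.022,0,1],
  [0,0,-0.036,0,1],
  [0,0,-0.05,0,1],
  [-0.002,0,-0.055,0,1],
  [-0.015,0,-0.056,0,1],
  [-0.03,0,-0.056,0,1],
  [-0.045,0,-0.056,0,1],
  [-0.058,0,-0.056,0,1],
  [-0.064,0,-0.056,0,1],
  [-0.065,0,-0.054,0,1],
  [-0.065,0,-0.046,0,1],
  [-0.065,0,-0.038,0,1],
  [-0.065,0,-0.032,0,1],
  [-0.065,0,-0.028,0,1],
  [-0.065,0,-0.028,0,1],
  [-0.065,0,-0.028,0,1],
])

```text
t: 9.8
ee_pos: [0.5013, 0.0414, 0.2558]
eef_rot: [[-0.15, -0.989, -0.0], [-0.989, 0.15, -0.001], [0.001, 0.0, -1.0]]
ft_force: [0.1, -0.1, 0.0]
grip_width: -0.0002
finger_force: 0.0
```

Emit:
apply_moves([
  [0.002,0,-0.0015,0,1],
  [0.004,0,-0.0015,0,1],
  [0.007,0,-0.0015,0,1],
  [0.01,0,-0.0015,0,1],
  [0.014,0,-0.0015,0,1],
  [0.018,0,-0.0015,0,1],
  [0.022,0,-0.0015,0,1],
  [0.026,0,-0.0015,0,1],
  [0.03,0,-0.0015,0,1],
  [0.034,0,-0.0015,0,1],
  [0.038,0,-0.0015,0,1],
  [0.042,0,-0.0015,0,1],
  [0.046,0,-0.0015,0,1],
  [0.05,0,-0.0015,0,1],
  [0.054,0,-0.0015,0,1],
  [0.058,0,-0.0015,0,1],
  [0.061,0,-0.0015,0,1],
  [0.064,0,-0.0015,0,1],
  [0.066,0,-0.0015,0,1],
  [0.067,0,-0.0015,0,1],
])

```text
t: 11.47
ee_pos: [0.4913, -0.0248, 0.2576]
eef_rot: [[-0.15, -0.989, -0.0], [-0.989, 0.15, -0.0], [0.0, 0.0, -1.0]]
ft_force: [0.8, 1.0, 1.2]
grip_width: -0.0
finger_force: 0.8
```

Emit:
apply_moves([
  [0.001,0,0,0,1],
  [0.002,0,0,0,1],
  [0.003,0,0,0,1],
  [0.004,0,0,0,1],
  [0.004,0,0,0,1],
])

```text
t: 11.88
ee_pos: [0.4906, -0.0286, 0.2575]
eef_rot: [[-0.15, -0.989, -0.0], [-0.989, 0.15, -0.0], [0.0, 0.0, -1.0]]
ft_force: [1.1, 0.1, 0.4]
grip_width: 0.0002
finger_force: 0.4
```

Emit:
apply_moves([
  [0.0005,0,0,0,1],
  [0.001,0,0,0,1],
  [0.0015,0,0,0,1],
  [0.002,0,0,0,1],
  [0.0025,0,0,0,1],
  [0.0025,0,0,0,1],
])

```text
t: 12.38
ee_pos: [0.4903, -0.031, 0.2575]
eef_rot: [[-0.15, -0.989, -0.0], [-0.989, 0.15, -0.0], [0.0, 0.0, -1.0]]
ft_force: [-0.0, 0.9, -0.3]
grip_width: 0.0001
finger_force: 0.6
```

Emit:
apply_moves([
  [0.0005,0,0,0,1],
  [0.001,0,0,0,1],
  [0.0015,0,0,0,1],
  [0.0015,0,0,0,1],
])

```text
t: 12.72
ee_pos: [0.4901, -0.032, 0.2575]
eef_rot: [[-0.149, -0.989, 0.0], [-0.989, 0.149, 0.001], [-0.001, 0.0, -1.0]]
ft_force: [-0.6, 4.4, -0.3]
grip_width: 0.0004
finger_force: 2.4
```

Force is rising at the stop. One more small nudge to confirm, then I'll back off and rise.

Emit:
apply_moves([
  [0.0005,0,0,0,1],
  [0.001,0,0,0,1],
  [0.001,0,0,0,1],
])

```text
t: 12.97
ee_pos: [0.4901, -0.0324, 0.2575]
eef_rot: [[-0.149, -0.989, 0.001], [-0.989, 0.149, 0.003], [-0.003, -0.0, -1.0]]
ft_force: [-0.6, 8.3, 1.0]
grip_width: -0.0003
finger_force: 4.2
```

Emit:
apply_moves([
  [-0.003,0,0,0,1],
  [-0.007,0,0,0,1],
  [-0.009,0,-0.005,0,1],
  [-0.01,0,-0.02,0,1],
  [-0.01,0,-0.045,0,1],
  [-0.01,0,-0.075,0,1],
  [-0.02,0,-0.1,0,1],
  [-0.05,0,-0.12,0,1],
  [-0.08,0,-0.13,0,1],
  [-0.11,0,-0.13,0,1],
  [-0.14,0,-0.13,0,1],
  [-0.16,0,-0.13,0,1],
  [-0.17,0,-0.13,0,1],
  [-0.17,0,-0.13,0,1],
  [-0.17,0,-0.13,0,1],
])

```text
t: 14.22
ee_pos: [0.5154, 0.1346, 0.3876]
eef_rot: [[-0.149, -0.989, -0.0], [-0.989, 0.149, -0.001], [0.001, 0.0, -1.0]]
ft_force: [-0.0, 0.1, 0.1]
grip_width: -0.0001
finger_force: 0.0
```

```bash
python3 - <<'E'
from station import bot
from h import *
f=bot.grab_frame("top");H=hsv(f);roi=np.zeros((400,640),bool);roi[90:250,270:400]=1
g=big(roi&(abs(H[...,0].astype(int)-62)<18)&(H[...,1]>120)&(H[...,2]>70))
r=big(roi&((H[...,0]<8)|(H[...,0]>172))&(H[...,1]>150))
c=[]
for m in(g,r):
    v,u=np.nonzero(m);Q=onplane(f,np.c_[u,v],.0785);c.append(Q.mean(0));print(m.sum(),cv2.minAreaRect((Q[:,:2]*1000).astype(np.float32)),Q.mean(0))
print("sep",np.linalg.norm(c[0]-c[1]))
cv2.imwrite("pics/end.png",f["img"][:,:,::-1])
E
```

```text
387 ((491.48773193359375, -21.3505859375), (53.725406646728516, 57.03000259399414), 81.63993835449219) [ 0.49139573 -0.02116624  0.0785    ]
423 ((470.15350341796875, -162.529052734375), (57.52201843261719, 57.85481643676758), 80.93522644042969) [ 0.47012696 -0.16239526  0.0785    ]
sep 0.1428215515617282
```

View pics/end.png

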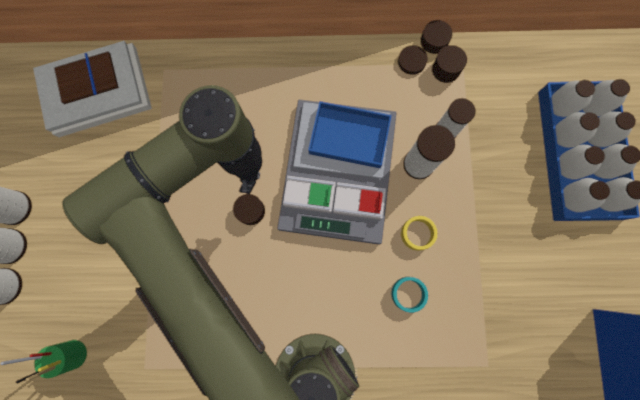

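The final top view shows the green shutter shut at (318,194) and the red one untouched. The plates are 142.8 mm apart against a nominal 142 mm. The tray and loose items haven't moved, and the arm is clear.

```bash
python3 -c "
from station import bot
print(bot.close_job())"
```

```text
the job is handed in; nothing more can be done
None
```

I pushed the green shutter fully open, held the tare key at its bottom stop (10–12 N) for about a second, pushed the shutter fully closed and handed the job in at about 14 s. The final top view shows the red shutter, the tray and the loose items where they were; I did not read the scale's display to confirm the zero.

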